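Thread a slider rail out of a half-covered crate

TASK

In the long crate on the packing bench, push the loose bin that stands on its rim along the rim until it sits flush and square against the bin standing beside it, which opens the free end of the crate as wide as it will go. Then take the camera slider rail lying on the crate's floor by its exposed end, tilt it and draw it out diagonally through that opening - it is too long to come out level - leaving the bin flush and the other goods where they lie. Finish still holding the rail in the air, motionless, every part of it at least 4 cm above the crate's rim and touching nothing but the gripper.

Things in the scene. Friction and masses are not known exactly. Their poses are not given: they have to be found in the camera images.
- crate: Dark grey slatted plastic crate, fixed, open on top: 300 (x) x 600 (y) x 100 mm high. Origin: centre of its underside, on the bench; y runs along its length, z up. Floor 5 mm thick; inside 264 x 564 mm; a flat rim 18 mm wide round the top, at z = 100 mm. Two bins stand across it on the rim; its -y end is left open.
- neighbour: Mid-grey slatted bin full of stock, immovable, standing on the crate's rim at the crate's +y end: 300 (x) x 200 (y) x 90 mm high, straight upright sides, walls 6 mm thick. Origin: centre of its underside, level with the crate's rim (100 mm above the bench); axes parallel to the crate's.
- bin: The loose bin: shaped as the neighbour (300 x 200 x 90 mm, 6 mm walls), holds cartons, 0.6 to 1.1 kg. It stands on the crate's rim, slides on it, up to 0.06 rad askew, 35 to 80 mm short of the neighbour. Origin: centre of its underside; axes as the crate's. Flush, its origin is 200 mm from the neighbour's along -y, and the opening at the crate's -y end is 182 mm long.
- rail: Camera slider rail: plain aluminium bar 36 mm wide (x), 24 mm high (z), 320 mm long (y), black end caps of the same section, about 0.35 kg. It lies on the crate's floor near the middle of its width, roughly along the crate, its +y part under the loose bin. Origin: centre of its underside, at mid length.
- rail_tip (a point): Middle of the rail's exposed end face (its -y end), 12 mm above its underside, 160 mm from its origin; at first 15 to 50 mm from the inside of the crate's -y end wall.
- rail_tail (a point): Middle of the rail's other end face (its +y end), 12 mm above its underside; it starts under the loose bin or in the gap beyond it.
- carton_in: Bystander: small brown carton 34 (x) x 56 (y) x 34 mm on the crate's floor in the open end, beside the +x wall. Origin: centre of its underside.
- carton_under: Bystander: small brown carton 34 (x) x 90 (y) x 40 mm on the crate's floor beside the -x wall, mostly under the loose bin. Origin: centre of its underside.
- carton_a: Bystander: brown carton 90 x 70 x 50 mm on the bench beyond the crate's open end. Origin: centre of its underside.
- carton_b: Bystander: flat brown carton 100 x 120 x 35 mm on the bench to the robot's left. Origin: centre of its underside.
- tape: Bystander: roll of clear tape lying flat on the bench beyond the crate's open end, 100 mm across, 48 mm high. Origin: centre of its underside.
- cutter: Bystander: grey carton cutter on the bench beyond the crate's open end, 160 mm long (x), 22 mm wide, 16 mm high. Origin: on its underside, mid handle.
- lens_cap: Bystander: black lens cap, a disc 72 mm across and 12 mm high, on the bench near the robot. Origin: centre of its underside.

How it is judged:
By the outcome, as a careful person would: the job done as asked, in the order asked, and still so for the second after the job is handed in, while the arm keeps its last pose, push and grip.
It also fails if it takes over 48 s, if anything falls off the work surface, if the arm or the gripper's body presses on something with over 40 N, if the wrist force passes 120 N, or if a joint passes its speed limit or range.

ROBOT

A 6-joint arm with a two-finger parallel gripper is mounted at the origin on the work surface. World frame = base frame: x ahead of the robot, y to its left, z up, the work surface at z = 0. Lengths are in mm, angles in degrees, forces in N, time in s.
With the tool pointing down it reaches from about 350 to 850 mm from the base axis. Payload 8.1 kg.
Tool frame: the origin (TCP) lies midway between the tips of the shut fingers; the grasp point (between the pads) lies 19 mm behind it; z points along the fingers, y is the direction in which the jaws open and shut (so a half turn about z gives the same grasp; the last joint's range is limited). The gripper opens to 85 mm and grips with 20 to 120 N. Pads are 22 mm wide; open, the fingers measure 114 mm over their backs; the gripper's body (76 mm by 85 mm) begins 54 mm behind the grasp point. The pads swing forward as they close: fully open they stand 13 mm farther back than shut.
Start: joints at [-4.893, 7.471, 85.268, -0, 87.261, -4.893], TCP at [600.004, 0.022, 231.292] pointing down, gripper open.
Joint ranges: [-169.43, 169.43], [-51.17, 129.36], [1.28, 143.12], [-76.62, 256.62], [0, 156.53], [-152.29, 152.29]. Speed limits (degrees/s): [136.94, 136.94, 159.86, 180, 180, 180].

INTERFACE

Orientations are given as [roll, pitch, yaw] about the fixed x, y, z axes, in that order (R = Rz(yaw) Ry(pitch) Rx(roll)).
In Python, from bench import r gives the robot as it stands.
- The arm moves only by the shell command python3 -m jog 'ROWS' [FORCE]. ROWS is JSON, a list of rows, each a list of 5 numbers: the shift along the tool's x, y, z in m, then the turn about the tool's z in rad, then the opening, from 0 (shut) to 1 (fully open). A call has 1 to 20 rows; each row is the pose to reach, as a shift and turn from the pose measured when the call began, along the tool's axes at that moment; what a row does not reach only later rows make up. A row lasts 1/10 s, in which the tool goes at most 50 mm and 8.59 degrees, less where a joint would pass 70% of its speed; a pose out of reach is approached as far as the arm can. A call with a gripper value outside its range is refused whole. The fingers move at their own pace and stop on an object; FORCE is the grip in N (left out, the last holds). Time passes only in rows, so rows that repeat a pose let the fingers close. It gives the time, the measured TCP pose, the force and the opening at its end, in the units of the state.
- r.sense(): the state, without advancing time (a new reading comes with each control period).
- r.snapshot(name): name is "scene" or "side" or "wrist"; returns a dict with "pixels" (400x640x3 uint8, red, green, blue), "K" (3x3 intrinsics, pixels), "R" (3x3) and "t" (3): a world point X has camera coordinates R X + t. Camera axes: x right, y down, z forward; pixel columns grow to the right and rows downward; lengths in mm; the calibration is good to about 2 mm. A picture is of the moment at which its call begins. There is no depth.
- r.hand_in(): hands the job in, once; it reports no verdict.
The state is a dict: "time": time; "joint_pos": joint angles; "qd": joint speeds; "joint_efforts": joint torques, N m; "tool_pos": TCP position; "tcp_rot": TCP orientation; "ft_force": force on the tool from outside, world axes, zero at the start; "wrist_torque": the same for the moment, N m; "finger_gap": finger opening in mm.
Only numpy, scipy, OpenCV 4.12 (cv2) and the standard library are available. Lean on these libraries where they do the work, as an engineer would, in place of code of your own. Each camera call takes 0.05 s, during which the arm holds its last target.

## Working session

There is one attempt and no reset: what is moved stays moved. The work goes in short steps, Python scripts to look and compute and a shell command to move; the robot and the scene stay as the last step left them, time stands still between calls to the robot, and variables do not carry over. Pictures are saved under pics/ and viewed, and the job is handed in when it is done.

```bash
mkdir -p pics; ls; python3 - <<'E'
from bench import r
import cv2
print(r.sense())
for n in ["scene","side","wrist"]:
    s=r.snapshot(n)
    cv2.imwrite(f"pics/{n}0.png",s["pixels"][:,:,::-1])
    print(n,s["K"],s["R"],s["t"])
E
```

```text
pics
{'time': 0.0, 'joint_pos': array([-4.89324128e+00,  7.51617773e+00,  8.53275078e+01,  7.32249344e-04,
        8.72617465e+01, -4.89266527e+00]), 'qd': array([-0.04688139, -0.01904171, -0.02109527, -0.04829567, -0.07957889,
       -0.00874923]), 'joint_efforts': array([-1.90700346e-03, -5.69404185e+01, -5.00557995e+01, -2.19391650e-04,
        1.44415747e-02,  7.24149572e-05]), 'tool_pos': array([5.99462637e+02, 7.11177852e-02, 2.30250259e+02]), 'tcp_rot': array([-1.79895015e+02, -9.72090181e-03,  8.99993794e+01]), 'ft_force': array([-0.19162409, -0.16479697,  0.3598908 ]), 'wrist_torque': array([ 0.04625489, -0.01022803,  0.02729456]), 'finger_gap': 85.2141614607665}
scene [[366.03883699   0.         324.39848534]
 [  0.         366.03883699 196.6448837 ]
 [  0.           0.           1.        ]] [[ 0.94993072  0.31244891  0.0027043 ]
 [ 0.29770397 -0.90240591 -0.3115059 ]
 [-0.0948893   0.2967141  -0.95024037]] [-449.06158709 -161.78025042 1085.5188296 ]
side [[479.68873417   0.         309.24359219]
 [  0.         479.68873417 207.50556102]
 [  0.           0.           1.        ]] [[ 0.33908618 -0.94058652  0.01782047]
 [-0.60701215 -0.23322429 -0.75969907]
 [ 0.71871887  0.24678621 -0.65003058]] [-191.35686019  359.32369184 1259.41603754]
wrist [[302.85319898   0.         324.54661564]
 [  0.         302.85319898 200.381104  ]
 [  0.           0.           1.        ]] [[ 9.99997088e-01 -9.88386448e-04 -2.20154618e-03]
 [-2.15081837e-04 -9.45151793e-01  3.26631356e-01]
 [-2.40363332e-03 -3.26629931e-01 -9.45149253e-01]] [-598.71641265  -42.89575069  381.67877177]
```

View pics/scene0.png

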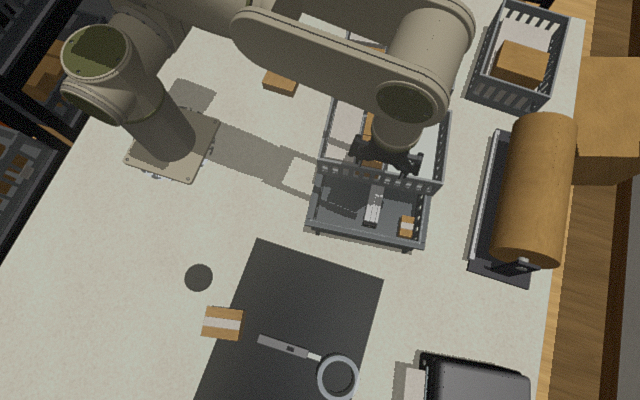

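View pics/side0.png

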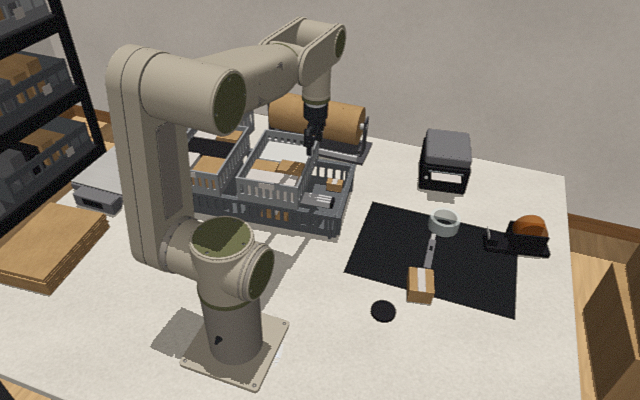

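View pics/wrist0.png

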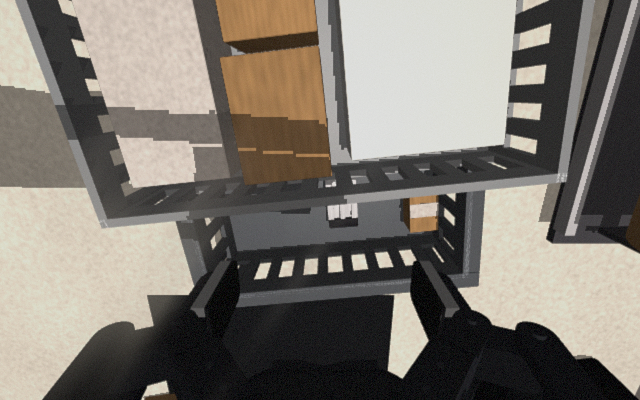

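```bash
cat > h.py <<'E'
import numpy as np, cv2
from bench import r
def ray(s,u,v,z):
    K,R,t=(np.array(s[k],float) for k in("K","R","t"))
    C=-R.T@t; d=R.T@np.linalg.inv(K)@[u,v,1.]
    return C+d*(z-C[2])/d[2]
def proj(s,X):
    p=np.array(s["K"])@(np.array(s["R"])@np.array(X,float)+s["t"]); return p[:2]/p[2]
def crop(s,name,x0,y0,x1,y1,f):
    im=s["pixels"][y0:y1,x0:x1,::-1]
    cv2.imwrite(f"pics/{name}.png",cv2.resize(im,None,fx=f,fy=f,interpolation=cv2.INTER_CUBIC))
E
python3 - <<'E'
from h import *
s=r.snapshot("wrist"); crop(s,"w1",180,160,500,320,2.5)
for n,u,v,z in [("binL",103,225,190),("binR",567,180,190),("crR",478,285,100),("crL",205,305,100)]: print(n,ray(s,u,v,z).round(1))
s=r.snapshot("scene"); crop(s,"s1",290,80,460,260,3.3)
E
```

```text
binL [452.8   2.9 190. ]
binR [751.   33.5 190. ]
crR [ 761.1 -105.7  100. ]
crL [ 469.  -131.2  100. ]
```

View pics/w1.png

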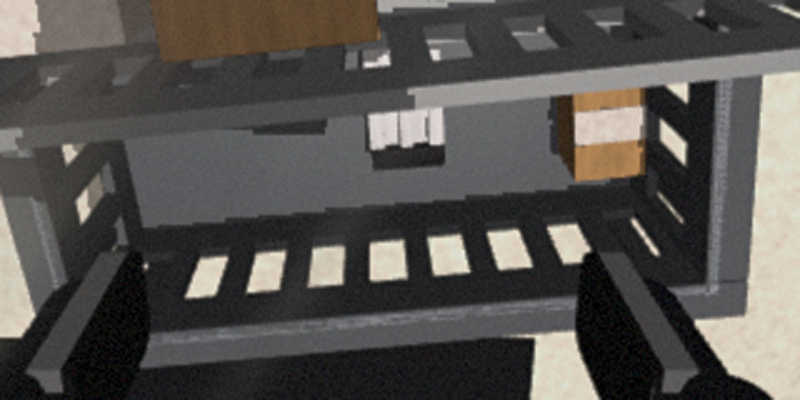

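View pics/s1.png

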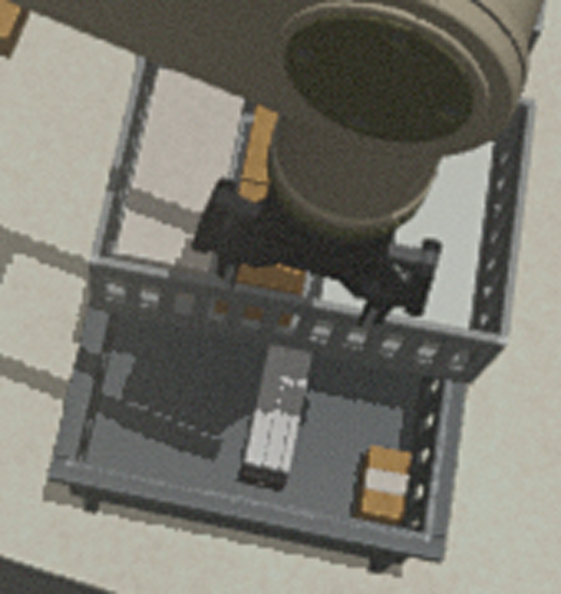

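```bash
python3 -m jog '[[-0.04,0,-0.02,0,1],[-0.08,0,-0.04,0,1],[-0.12,0,-0.06,0,1],[-0.12,0,-0.06,0,1],[-0.12,0,-0.06,0,1]]' 20
python3 - <<'E'
from h import *
s=r.snapshot("wrist"); np.save("pics/w2.npy",s,allow_pickle=True);cv2.imwrite("pics/w2.png",s["pixels"][:,:,::-1])
s=r.snapshot("scene"); np.save("pics/s2.npy",s,allow_pickle=True);crop(s,"s2",290,60,460,260,3)
s=r.snapshot("side"); np.save("pics/d2.npy",s,allow_pickle=True);crop(s,"d2",180,90,380,250,3.5)
E
```

```text
time: 0.75
tool_pos: [599.9, -120.8, 291.1]
tcp_rot: [-180.0, -0.0, 89.9]
ft_force: [0.5, 0.0, 0.2]
finger_gap: 85.7
```

View pics/w2.png

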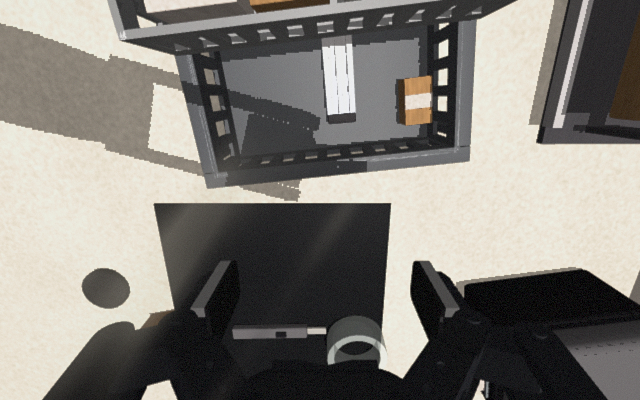

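View pics/s2.png

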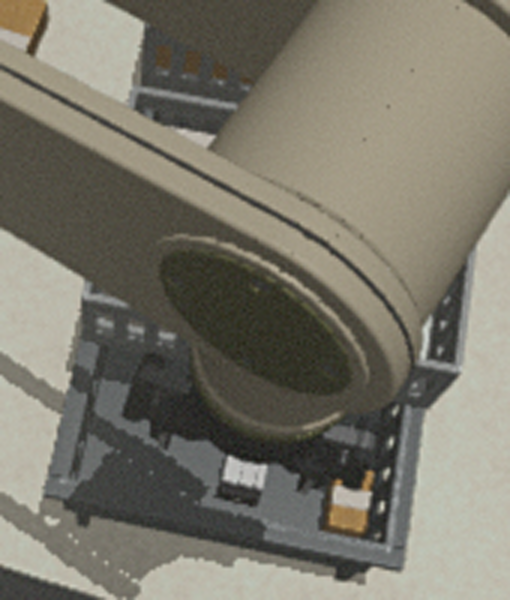

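View pics/d2.png

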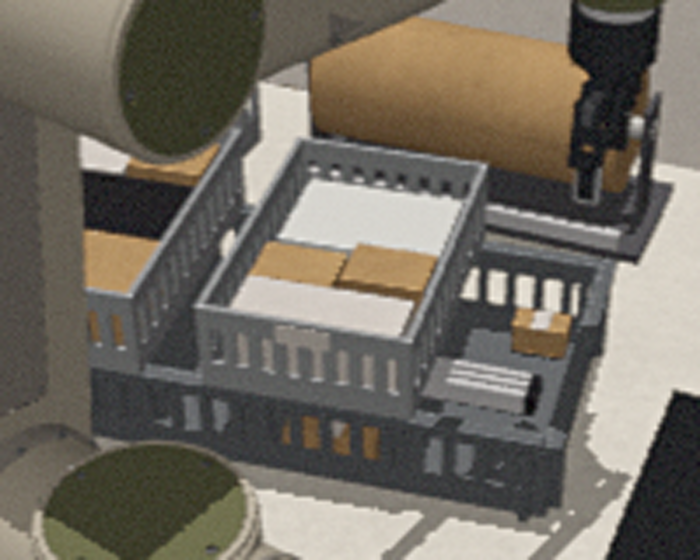

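```bash
python3 - <<'E'
from h import *
s=np.load("pics/w2.npy",allow_pickle=True).item(); crop(s,"w2c",100,0,490,200,2.05)
E
```

```text
(no output)
```

View pics/w2c.png

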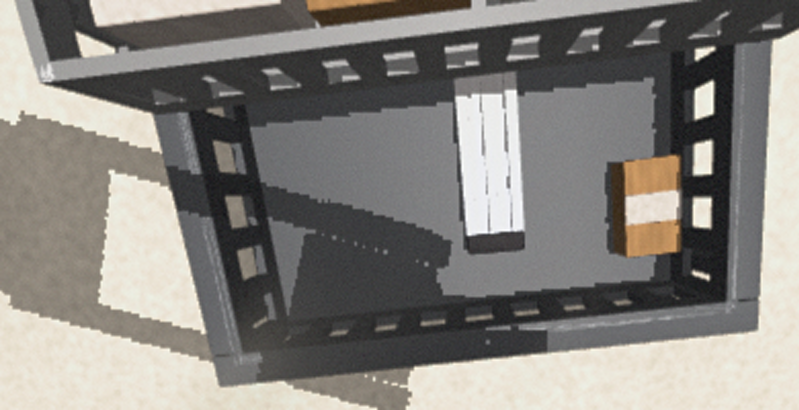

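```bash
python3 - <<'E'
from h import *
s=np.load("pics/w2.npy",allow_pickle=True).item()
f=lambda x,y,z:ray(s,100+x/2.05,y/2.05,z)
P={}
for n,x,y,z in [("L",220,386,100),("R",757,328,100),("Rup",770,40,100),("Lup",157,115,100),("binL",45,80,190),("binmid",760,2,190),
 ("tipL",470,252,29),("tipR",524,249,29),("rl",455,80,29),("rr",515,75,29),("ciL",627,257,39),("ciR",680,255,39),("ciL2",624,162,39),("ciR2",680,156,39)]:
    P[n]=f(x,y,z); print(n,P[n].round(1))
d=P["R"]-P["L"]; print(np.linalg.norm(d),np.degrees(np.arctan2(d[1],d[0])))
for a,b in [("R","Rup"),("L","Lup"),("tipL","rl"),("tipR","rr")]:
    d=P[b]-P[a]; print(a,b,np.degrees(np.arctan2(-d[0],d[1])))
d=P["binmid"]-P["binL"]; print("bin",np.degrees(np.arctan2(d[1],d[0])))
# side view bin & neighbour corners
s=np.load("pics/d2.npy",allow_pickle=True).item()
g=lambda x,y,z:ray(s,180+x/3.5,90+y/3.5,z)
for n,x,y in [("bin -x-y",412,345),("bin +x-y",487,165),("bin +x+y",300,142),("bin -x+y",198,306),("nb -x-y",132,298),("nb +x-y",258,95)]: print(n,g(x,y,190).round(1))
print("crate -x-y",g(562,450,100).round(1),"crate +x-y",g(612,268,100).round(1))
E
```

```text
L [ 464.5 -137.7  100. ]
R [ 761.1 -105.6  100. ]
Rup [746.2  31.9 100. ]
Lup [451.6   0.7 100. ]
binL [454.    1.7 190. ]
binmid [701.6  24.6 190. ]
tipL [605.8 -70.8  29. ]
tipR [640.  -69.1  29. ]
rl [596.9  26.7  29. ]
rr [631.8  29.2  29. ]
ciL [703.1 -73.3  39. ]
ciR [735.8 -72.2  39. ]
ciL2 [696.7 -18.5  39. ]
ciR2 [729.4 -15.3  39. ]
298.36026352682154 6.173472641547486
R Rup 6.180996492842718
L Lup 5.328221449871853
tipL rl 5.239719269342044
tipR rr 4.783976069783795
bin 5.269460701439754
bin -x-y [449.2  -0.6 190. ]
bin +x-y [747.9  32.9 190. ]
bin +x+y [719.3 224.3 190. ]
bin -x+y [432.9 197.1 190. ]
nb -x-y [422.3 257.3 190. ]
nb +x-y [789.4 303.6 190. ]
crate -x-y [ 463.2 -138.3  100. ] crate +x-y [ 746.8 -104.7  100. ]
```

```bash
python3 -m jog '[[0.02,0.001,0.03,-0.03,1],[0.04,0.002,0.06,-0.06,1],[0.06,0.003,0.09,-0.09,1],[0.08,0.004,0.12,-0.107,1],[0.095,0.004,0.14,-0.107,1],[0.099,0.004,0.155,-0.107,1],[0.099,0.004,0.155,-0.107,1],[0.099,0.004,0.155,-0.107,1]]'
python3 - <<'E'
from h import *
s=r.snapshot("wrist"); cv2.imwrite("pics/w3.png",s["pixels"][:,:,::-1])
E
```

```text
time: 1.7
tool_pos: [603.0, -19.6, 135.0]
tcp_rot: [-179.9, -0.1, 96.2]
ft_force: [0.1, 0.6, 0.3]
finger_gap: 85.2
```

View pics/w3.png

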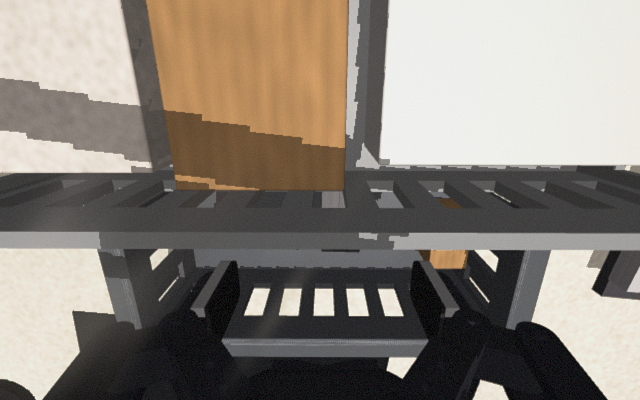

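```bash
python3 -m jog '[[0.008,0,0,0,1],[0.016,0,0,0,1],[0.022,0,0,0,1],[0.026,0,0,0,1],[0.030,0,0,0,1],[0.034,0,0,0,1],[0.038,0,0,0,1],[0.042,0,0,0,1],[0.046,0,0,0,1],[0.05,0,0,0,1],[0.054,0,0,0,1],[0.058,0,0,0,1],[0.062,0,0,0,1],[0.066,0,0,0,1],[0.07,0,0,0,1],[0.07,0,0,0,1]]'
python3 - <<'E'
from h import *
s=r.snapshot("wrist"); cv2.imwrite("pics/w4.png",s["pixels"][:,:,::-1])
s=r.snapshot("side"); crop(s,"d4",180,90,380,250,3.5)
E
```

```text
time: 3.35
tool_pos: [595.9, 50.5, 135.9]
tcp_rot: [-179.9, -0.1, 96.2]
ft_force: [0.2, 0.5, -0.3]
finger_gap: 85.3
```

View pics/d4.png

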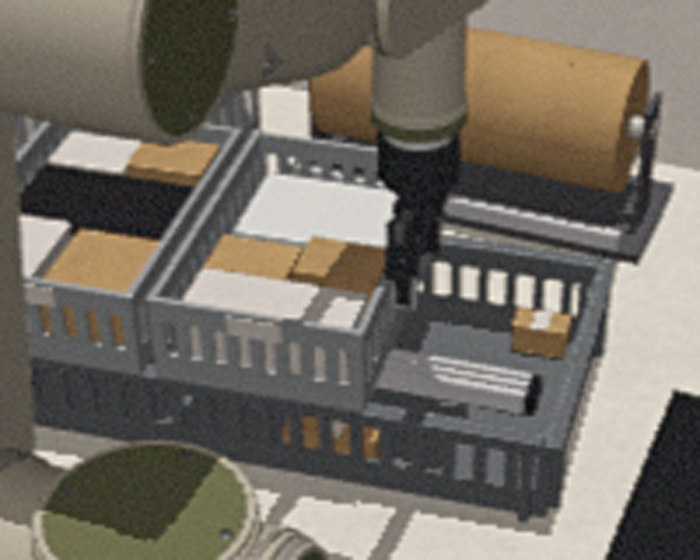

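```bash
python3 -m jog '[[0.003,0,0,0,1],[0.006,0,0,0,1],[0.008,0,0,0,1],[0.01,0,0,0,1],[0.012,0,0,0,1],[0.013,0,0,0,1],[0.014,0,0,0,1],[0.015,0,0,0,1],[0.015,0,0,0,1]]'
python3 - <<'E'
from h import *
s=r.snapshot("side"); crop(s,"d5",180,90,380,250,3.5)
print(r.sense()["ft_force"])
E
```

```text
time: 4.35
tool_pos: [593.9, 64.8, 135.5]
tcp_rot: [-179.9, -0.0, 96.2]
ft_force: [-1.1, -4.5, 1.7]
finger_gap: 85.6
[-0.36493777 -5.51698857 -0.41455445]
```

View pics/d5.png

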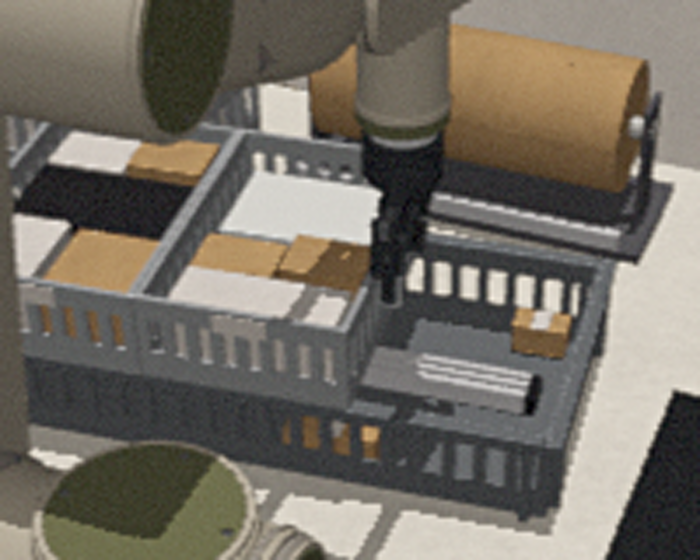

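```bash
python3 -m jog '[[0.001,0,0,0,1],[0.002,0,0,0,1],[0.003,0,0,0,1],[0.003,0,0,0,1]]'; python3 -m jog '[[0.001,0,0,0,1],[0.002,0,0,0,1],[0.002,0,0,0,1]]'
```

```text
time: 4.8
tool_pos: [593.3, 65.2, 135.6]
tcp_rot: [-179.8, 0.1, 96.1]
ft_force: [-2.7, -15.4, 1.7]
finger_gap: 85.6
time: 5.1
tool_pos: [593.2, 65.0, 135.7]
tcp_rot: [-179.8, 0.3, 96.0]
ft_force: [0.5, -12.7, 0.2]
finger_gap: 85.5
```

```bash
python3 -m jog '[[0.002,0,0,0,1],[0.004,0,0,0,1],[0.005,0,0,0,1],[0.005,0,0,0,1]]'
python3 - <<'E'
from h import *
s=r.snapshot("side"); crop(s,"d6",180,110,310,220,5)
s=r.snapshot("wrist"); cv2.imwrite("pics/w6.png",s["pixels"][:,:,::-1])
E
```

```text
time: 5.5
tool_pos: [593.2, 64.9, 135.8]
tcp_rot: [-179.8, 0.7, 95.9]
ft_force: [1.1, -26.4, 0.2]
finger_gap: 85.4
```

View pics/d6.png

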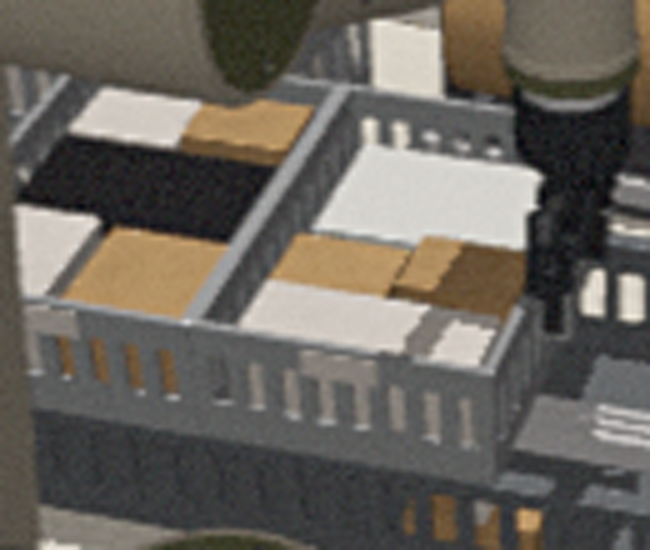

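View pics/w6.png

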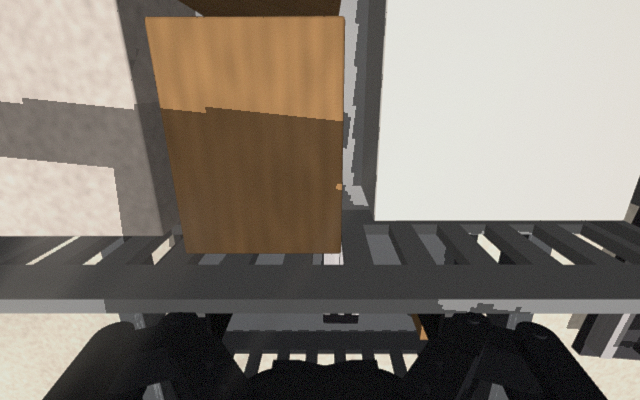

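```bash
python3 -m jog '[[-0.01,0,0,0,1],[-0.03,0,0,0,1],[-0.06,0.004,-0.02,0,0.9],[-0.09,0.01,-0.05,0,0.8],[-0.115,0.016,-0.09,0,0.75],[-0.115,0.016,-0.12,0,0.75],[-0.115,0.016,-0.13,0,0.75],[-0.115,0.016,-0.13,0,0.75]]'
python3 - <<'E'
from h import *
s=r.snapshot("wrist"); np.save("pics/w7.npy",s,allow_pickle=True);cv2.imwrite("pics/w7.png",s["pixels"][:,:,::-1])
s=r.snapshot("side"); np.save("pics/d7.npy",s,allow_pickle=True);crop(s,"d7",180,90,380,250,3.5)
E
```

```text
time: 6.4
tool_pos: [622.2, -45.9, 269.2]
tcp_rot: [-180.0, 0.7, 95.9]
ft_force: [0.5, -0.2, -0.7]
finger_gap: 63.9
```

View pics/w7.png

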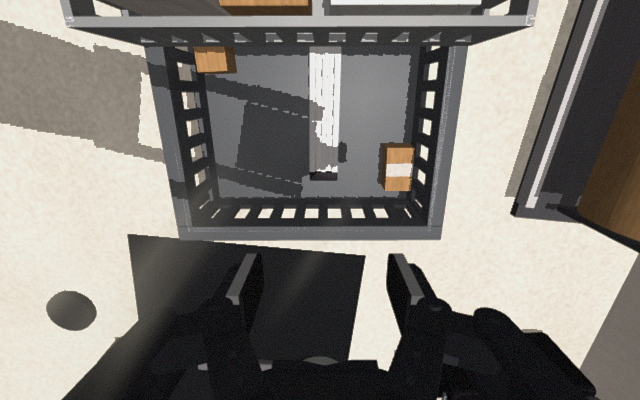

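View pics/d7.png

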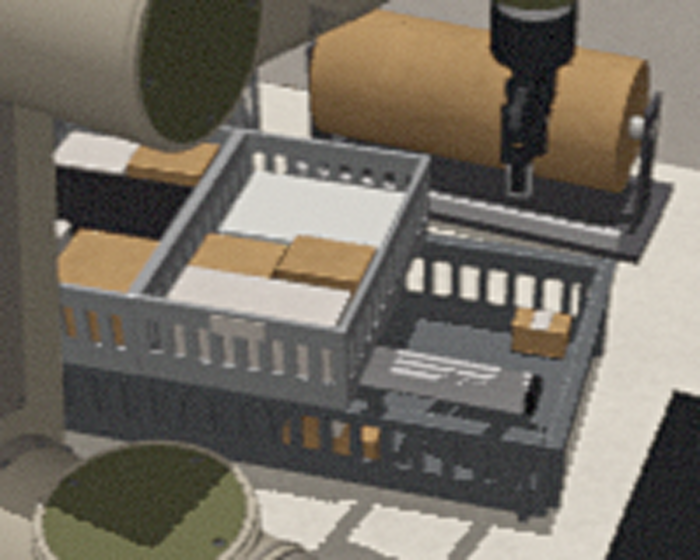

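```bash
python3 - <<'E'
from h import *
s=np.load("pics/w7.npy",allow_pickle=True).item()
crop(s,"w7c",140,0,470,245,2.4)
st=r.sense();print(st["tool_pos"],st["tcp_rot"])
P={n:ray(s,u,v,z) for n,u,v,z in [("tL",310,180,29),("tR",337,179.5,29),("uL",309,50,29),("uR",340.5,50,29),("crL",181,239,100),("crR",440,238.5,100),("bL",69,25,190),("bR",534,23,190)]}
for n in P: print(n,P[n].round(1))
an=lambda a,b:np.degrees(np.arctan2(P[b][1]-P[a][1],P[b][0]-P[a][0]))
print(an("crL","crR"),an("bL","bR"),an("tL","uL")-90,an("tR","uR")-90)
c=(P["crL"]+P["crR"])/2; b=(P["bL"]+P["bR"])/2; a=np.radians(an("crL","crR")); ey=np.array([-np.sin(a),np.cos(a)])
print("open+18:",(b-c)[:2]@ey)
E
```

```text
[620.60326008 -45.42818218 265.44203044] [-179.67193906    0.6620013    95.90738034]
tL [605.2 -71.7  29. ]
tR [640.3 -67.4  29. ]
uL [591.   81.2  29. ]
uR [626.6  84.8  29. ]
crL [ 465.7 -136.   100. ]
crR [ 760.5 -105.2  100. ]
bL [445.7  62.2 190. ]
bR [742.5  93.6 190. ]
5.960537775914877 6.02975262887989 5.312281284636086 5.124508857153089
open+18: 199.38134911861337
```

View pics/w7c.png

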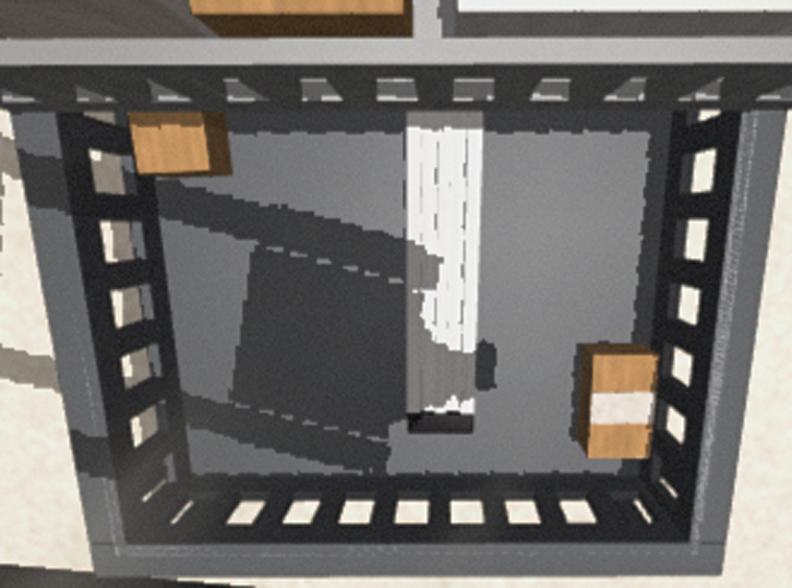

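```bash
python3 -m jog '[[-0.002,0,0.03,0.012,0.75],[-0.002,0,0.06,0.012,0.75],[-0.002,0,0.09,0.012,0.75],[-0.002,0,0.12,0.012,0.75],[-0.002,0,0.15,0.012,0.75],[-0.002,0,0.18,0.012,0.75],[-0.002,0,0.2,0.012,0.75],[-0.002,0,0.215,0.012,0.75],[-0.002,0,0.22,0.012,0.75],[-0.002,0,0.22,0.012,0.75]]'
python3 - <<'E'
from h import *
s=r.snapshot("wrist"); cv2.imwrite("pics/w8.png",s["pixels"][:,:,::-1])
print(r.sense()["tool_pos"])
E
```

```text
time: 7.5
tool_pos: [618.8, -49.6, 44.2]
tcp_rot: [-179.6, 0.6, 95.2]
ft_force: [0.2, -0.6, 0.7]
finger_gap: 64.0
[619.85484076 -49.90955081  45.60189461]
```

View pics/w8.png

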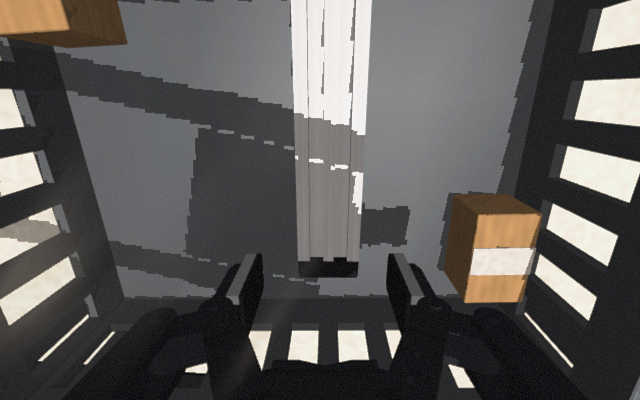

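```bash
python3 -m jog '[[0.001,0.001,0.015,0,0.75],[0.001,0.001,0.028,0,0.75],[0.001,0.001,0.036,0,0.75],[0.001,0.001,0.038,0,0.75],[0.001,0.001,0.038,0,0.75]]'
python3 -m jog '[[0,0,0,0,0.5],[0,0,0,0,0.35],[0,0,0,0,0.2],[0,0,0,0,0.2],[0,0,0,0,0.2]]' 20
python3 - <<'E'
from h import *
s=r.snapshot("wrist"); cv2.imwrite("pics/w9.png",s["pixels"][:,:,::-1])
s=r.snapshot("side"); crop(s,"d9",180,90,380,250,3.5)
E
```

```text
time: 8.05
tool_pos: [620.0, -49.2, 6.8]
tcp_rot: [-179.6, 0.6, 95.2]
ft_force: [-0.1, 0.4, -0.1]
finger_gap: 64.2
time: 8.55
tool_pos: [620.5, -49.3, 7.4]
tcp_rot: [-179.7, 0.7, 95.2]
ft_force: [0.1, 0.5, 2.7]
finger_gap: 35.8
```

View pics/w9.png

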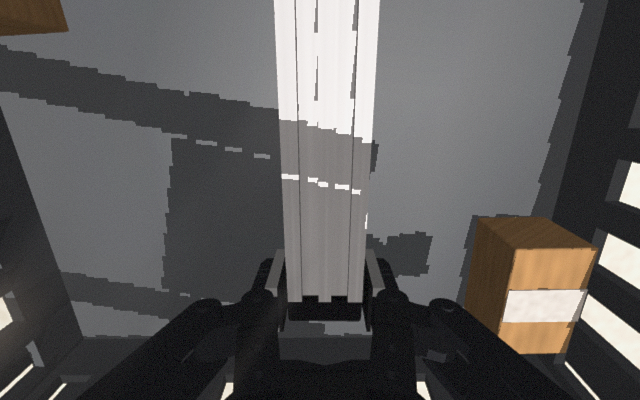

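View pics/d9.png

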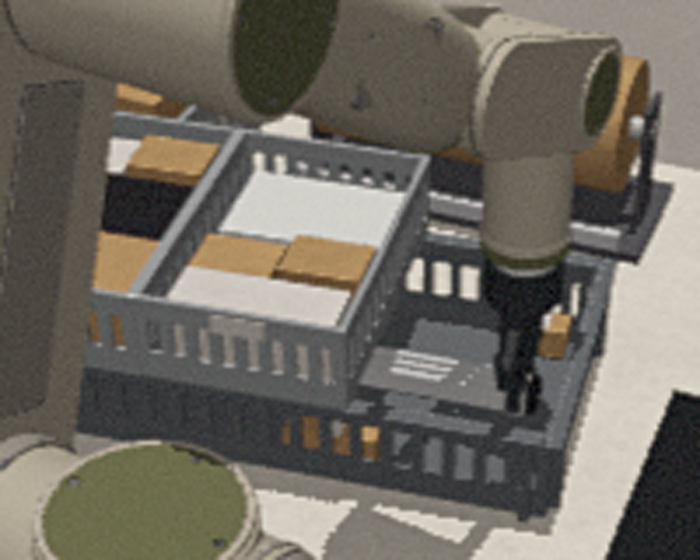

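```bash
python3 -m jog '[[0,0,-0.006,0,0.2],[0,0,-0.012,0,0.2],[0,0,-0.018,0,0.2],[0,0,-0.024,0,0.2],[0,0,-0.03,0,0.2],[0,0,-0.036,0,0.2],[0,0,-0.04,0,0.2],[0,0,-0.04,0,0.2]]' 20
python3 - <<'E'
from h import *
s=r.snapshot("wrist"); cv2.imwrite("pics/w10.png",s["pixels"][:,:,::-1])
s=r.snapshot("side"); crop(s,"d10",180,90,380,250,3.5)
print(r.sense()["ft_force"],r.sense()["wrist_torque"])
E
```

```text
time: 9.45
tool_pos: [621.3, -49.0, 48.4]
tcp_rot: [-179.7, 0.7, 95.2]
ft_force: [-0.2, 0.5, -1.7]
finger_gap: 35.7
[ 0.16142592 -1.43584796 -1.99982711] [-0.08857694 -0.11886234 -0.11628513]
```

View pics/w10.png

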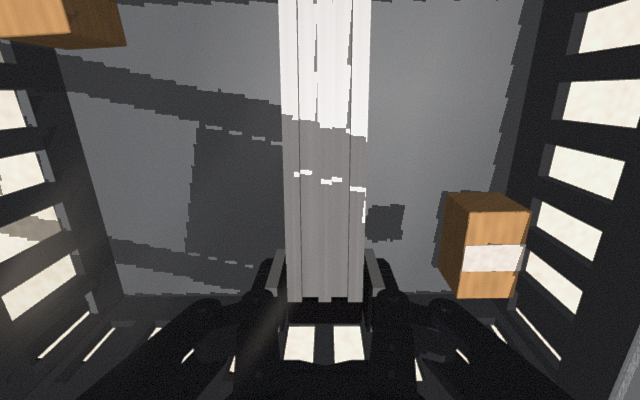

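View pics/d10.png

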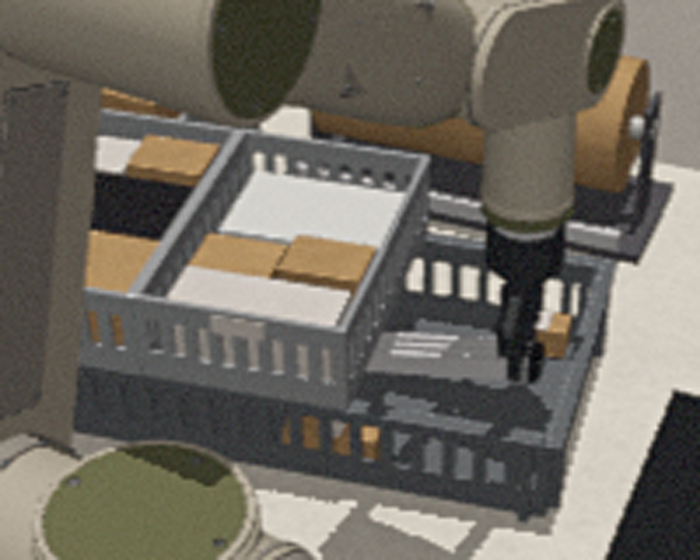

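```bash
python3 -m jog '[[0,0,-0.01,0,0.2],[0,0,-0.02,0,0.2],[0,0,-0.03,0,0.2],[-0.001,0,-0.04,0,0.2],[-0.003,0,-0.05,0,0.2],[-0.005,0,-0.06,0,0.2],[-0.008,0,-0.065,0,0.2],[-0.008,0,-0.065,0,0.2]]' 20
python3 - <<'E'
from h import *
s=r.snapshot("side"); crop(s,"d11",180,90,380,250,3.5)
print(r.sense()["ft_force"],r.sense()["wrist_torque"])
E
```

```text
time: 10.35
tool_pos: [622.7, -56.9, 114.0]
tcp_rot: [-179.8, 0.7, 95.2]
ft_force: [0.7, -1.0, -2.3]
finger_gap: 35.5
[ 0.42285323 -0.51125012 -1.60507907] [-0.05928671 -0.10915848 -0.06297206]
```

View pics/d11.png

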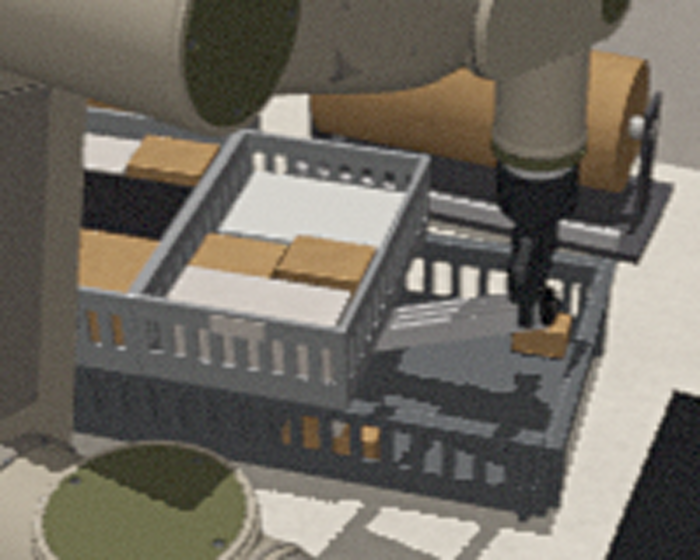

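```bash
python3 -m jog '[[-0.01,0,-0.008,0,0.2],[-0.02,0,-0.018,0,0.2],[-0.03,0,-0.03,0,0.2],[-0.04,0,-0.042,0,0.2],[-0.05,0,-0.053,0,0.2],[-0.06,0,-0.064,0,0.2],[-0.07,0,-0.071,0,0.2],[-0.08,0,-0.078,0,0.2],[-0.09,0,-0.084,0,0.2],[-0.09,0,-0.084,0,0.2]]' 20
python3 - <<'E'
from h import *
s=r.snapshot("side"); crop(s,"d12",180,60,400,250,3.5)
print(r.sense()["ft_force"],r.sense()["wrist_torque"])
E
```

```text
time: 11.4
tool_pos: [631.2, -147.0, 199.3]
tcp_rot: [-179.8, 0.8, 95.1]
ft_force: [0.2, -0.2, -1.8]
finger_gap: 35.3
[-0.33116035 -0.70800675 -1.17599688] [-0.19985941 -0.06335251 -0.04422274]
```

View pics/d12.png

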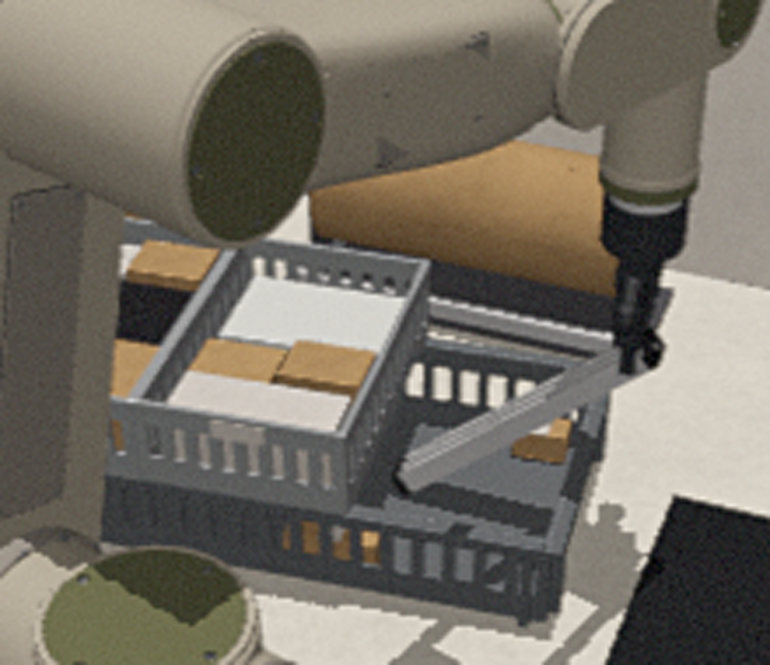

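```bash
python3 -m jog '[[-0.01,0,0,0,0.2],[-0.02,0,0,0,0.2],[-0.03,0,0,0,0.2],[-0.037,0,0,0,0.2],[-0.037,0,0,0,0.2]]' 20
python3 -m jog '[[0,0,0,0,0],[0,0,0,0,0],[0,0,0,0,0],[0,0,-0.006,0,0],[0,0,-0.012,0,0],[0,0,-0.018,0,0],[0,0,-0.02,0,0],[0,0,-0.02,0,0]]' 120
python3 - <<'E'
from h import *
s=r.snapshot("side"); crop(s,"d13",180,60,400,250,3.5)
print(r.sense()["ft_force"],r.sense()["wrist_torque"])
E
```

```text
time: 11.95
tool_pos: [634.2, -184.5, 199.0]
tcp_rot: [-179.8, 0.7, 95.0]
ft_force: [-0.1, -0.7, -0.7]
finger_gap: 35.4
time: 12.75
tool_pos: [634.7, -184.3, 219.9]
tcp_rot: [-179.8, 0.8, 95.1]
ft_force: [0.3, -0.9, -2.5]
finger_gap: 33.8
[-0.16586893  0.54217932 -4.10281953] [-0.27835199 -0.01518616 -0.03524573]
```

View pics/d13.png

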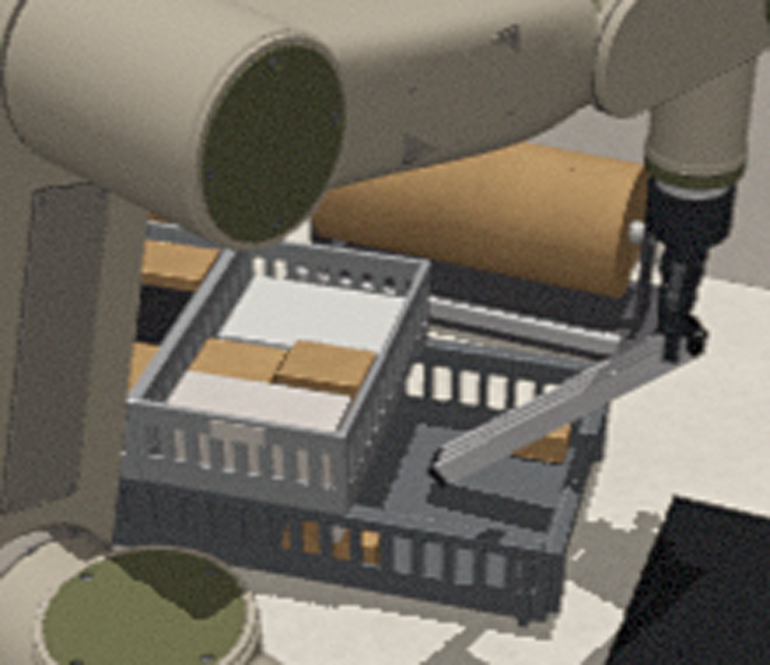

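```bash
python3 -m jog '[[0,0,-0.007,0,0],[0,0,-0.014,0,0],[0,0,-0.021,0,0],[0,0,-0.028,0,0],[0,0,-0.035,0,0],[0,0,-0.04,0,0],[0,0,-0.04,0,0]]' 120
python3 - <<'E'
from h import *
s=r.snapshot("side"); crop(s,"d14",180,60,400,250,3.5)
for i in range(3): print(r.sense()["ft_force"],r.sense()["wrist_torque"])
E
```

```text
time: 13.5
tool_pos: [635.0, -183.9, 260.7]
tcp_rot: [-179.9, 0.8, 95.0]
ft_force: [-0.1, -1.4, -2.1]
finger_gap: 33.5
[-0.28040047 -0.44348684 -3.2683034 ] [-0.26518313 -0.0426345  -0.01426271]
[-0.28040047 -0.44348684 -3.2683034 ] [-0.26518313 -0.0426345  -0.01426271]
[-0.28040047 -0.44348684 -3.2683034 ] [-0.26518313 -0.0426345  -0.01426271]
```

View pics/d14.png

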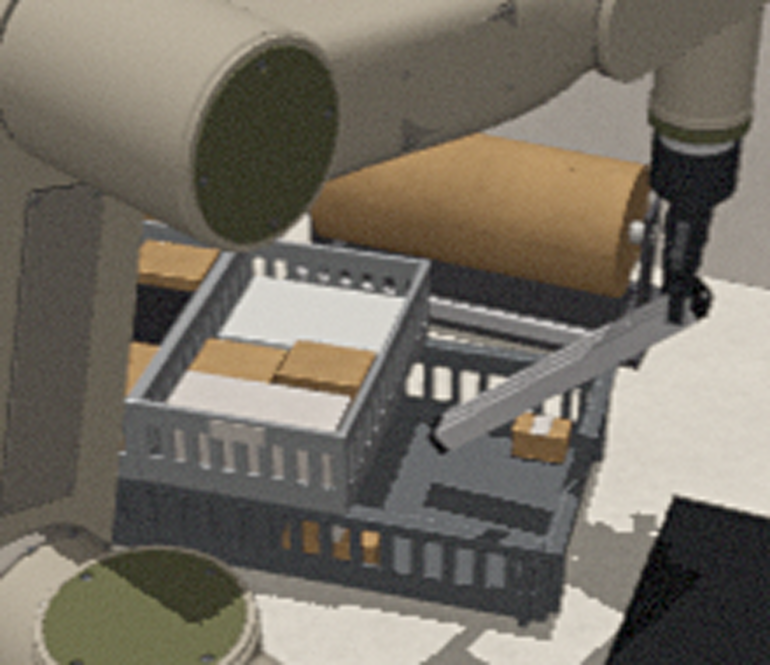

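```bash
python3 -m jog '[[-0.002,0,-0.01,0,0],[-0.005,0,-0.02,0,0],[-0.008,0,-0.03,0,0],[-0.011,0,-0.04,0,0],[-0.014,0,-0.05,0,0],[-0.017,0,-0.06,0,0],[-0.02,0,-0.07,0,0],[-0.02,0,-0.08,0,0],[-0.02,0,-0.09,0,0],[-0.02,0,-0.1,0,0],[-0.02,0,-0.11,0,0],[-0.02,0,-0.12,0,0],[-0.02,0,-0.127,0,0],[-0.02,0,-0.13,0,0],[-0.02,0,-0.13,0,0],[-0.02,0,-0.13,0,0],[-0.02,0,-0.13,0,0],[-0.02,0,-0.13,0,0]]' 120
python3 - <<'E'
from h import *
for n in ["side","scene","wrist"]:
    s=r.snapshot(n); np.save(f"pics/{n}15.npy",s,allow_pickle=True); cv2.imwrite(f"pics/{n}15.png",s["pixels"][:,:,::-1])
s=np.load("pics/side15.npy",allow_pickle=True).item(); crop(s,"d15",180,60,400,250,3.5)
print(r.sense()["tool_pos"],r.sense()["tcp_rot"],r.sense()["ft_force"])
E
```

```text
time: 15.35
tool_pos: [636.5, -201.9, 389.6]
tcp_rot: [-179.8, 0.8, 95.0]
ft_force: [0.3, -0.3, -2.1]
finger_gap: 33.5
[ 636.61461086 -201.8696158   389.97221321] [-179.83802944    0.77582      95.0475178 ] [-0.30080897 -0.97738231 -2.89289544]
```

View pics/d15.png

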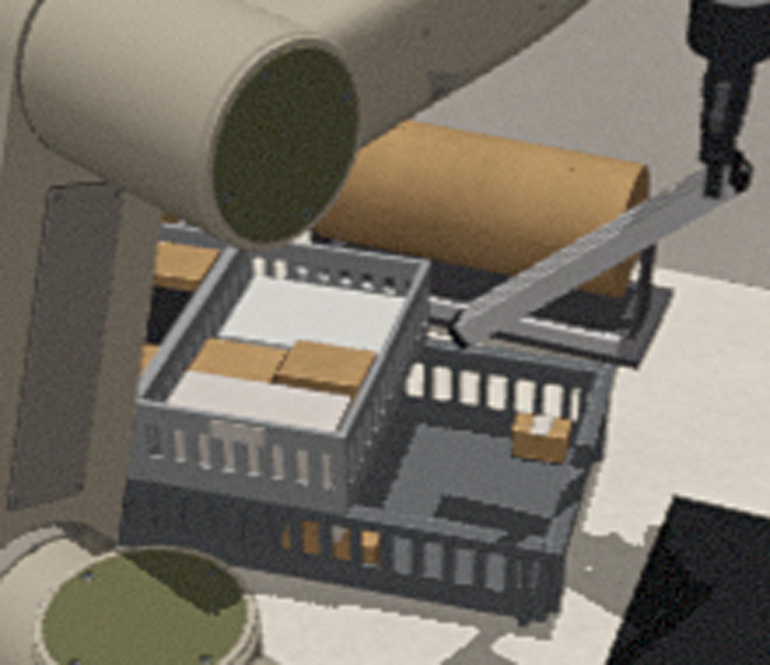

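View pics/scene15.png

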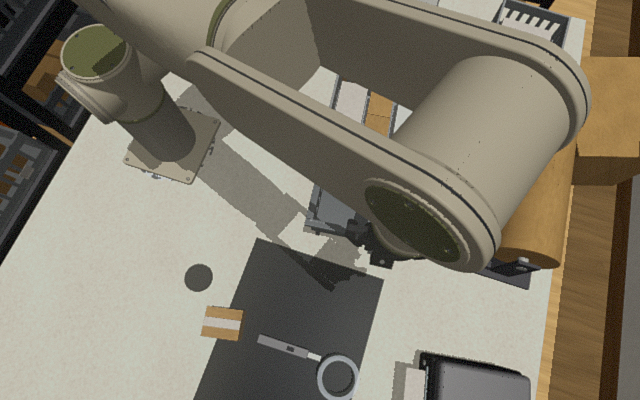

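View pics/wrist15.png

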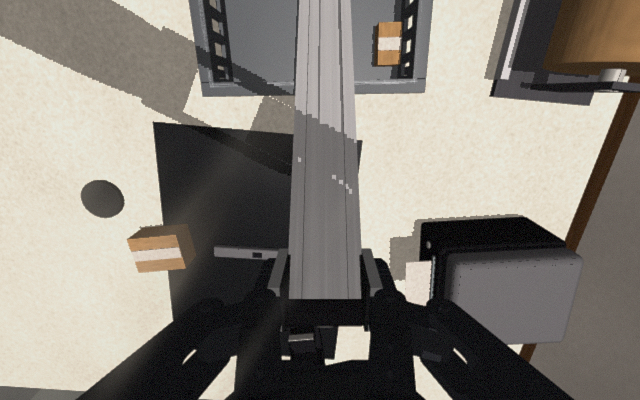

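```bash
python3 - <<'E'
from h import *
s=np.load("pics/side15.npy",allow_pickle=True).item()
K,R,t=(np.array(s[k],float) for k in("K","R","t")); C=-R.T@t
n=np.array([np.cos(np.radians(5)),np.sin(np.radians(5)),0]); p0=np.array([636.5,-202,390])
for x,y in [(460,328),(472,345),(452,330),(735,190),(750,185)]:
    d=R.T@np.linalg.inv(K)@[180+x/3.5,60+y/3.5,1]
    print((C+d*(n@(p0-18*n-C))/(n@d)).round(1))
g=lambda x,y,z:ray(s,180+x/3.5,60+y/3.5,z)
for nme,x,y in [("bin -x-y",346,437),("bin +x-y",430,264)]: print(nme,g(x,y,190).round(1))
st=r.sense(); print(st["time"],st["tool_pos"],st["qd"].round(2),st["ft_force"])
E
```

```text
[599.9   9.5 219.5]
[601.   -2.3 202.9]
[599.3  17.  215.9]
[ 620.1 -221.1  400.9]
[ 621.1 -232.6  407.5]
bin -x-y [445.6  59.9 190. ]
bin +x-y [737.5  89.9 190. ]
15.5 [ 636.61461086 -201.8696158   389.97221321] [ 0.08 -0.01 -0.14 -0.01  0.02  0.03] [-0.30080897 -0.97738231 -2.89289544]
```

```bash
python3 - <<'E'
from h import *
a=np.load("pics/d7.npy",allow_pickle=True).item()["pixels"]; b=np.load("pics/side15.npy",allow_pickle=True).item()["pixels"]
for nm,x0,y0,x1,y1 in [("bin -x-y corner",262,172,288,212),("bin/crate side",216,172,280,212),("carton_in",322,170,346,196)]:
    A=cv2.cvtColor(a[y0:y1,x0:x1],cv2.COLOR_RGB2GRAY).astype(np.float32);B=cv2.cvtColor(b[y0:y1,x0:x1],cv2.COLOR_RGB2GRAY).astype(np.float32)
    print(nm,cv2.phaseCorrelate(A,B),np.abs(A-B).mean())
r.hand_in()
E
```

```text
bin -x-y corner ((0.32748423143169525, 0.0367616102059678), 0.7508471745031852) 5.7259617
bin/crate side ((0.17167794360776156, -0.21297647621306837), 0.8121868997812272) 3.4394531
carton_in ((0.21003679033774958, 0.30677741547641624), 0.9500106977827755) 4.6041665
the job is handed in; nothing more can be done
```

The job is done and handed in at about 15.5 s. The bin sits flush and the rail is held still in the air, clear of the crate.

- **Bin:** I pushed it along the rim with both open fingers until the force rose to about 26 N with no further movement. In the wrist view its near face then measured 199.4 mm from the crate's -y outer edge, against 200 mm when flush, and was within 0.1° of square. After the rail was out, side-view image patches around the bin showed shifts of only about 0.3 px, the same as for the undisturbed carton in the crate, so I saw no movement.
- **Rail:** I gripped it about 20 mm from its exposed end at 20 N and lifted, letting it tilt in the fingers while its other end slid on the floor. Once the tail was clear of the bin, I locked the grip at 120 N with the rail at about 40° and lifted it straight out.
- **Last checks:** The rail's lowest visible corner measured about z = 200 mm, roughly 10 cm above the rim. The force reading matched the rail's weight alone, and the joints were at rest.
- **Disagreement:** The side camera put the bin's corners 2 to 6 mm away from the wrist camera's figures. I put this down to calibration and pixel-picking error.
- **Not re-measured:** I did not measure the other goods again at the end. The carton in the open end had not shifted, and the other visible items looked undisturbed in the pictures.

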